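# Mount a shaft between bench centres and hold a laser gauge over its journal

### The job

Lay the stepped shaft (the one with the thick journal) from the wooden cradle into the two V-rests of the bench centres and slide the tailstock up until both centres hold the shaft lifted clear of the rests, then let go of it. Then lift the laser gauge out of its dock, carry it across clear of the bottles and hold it still above the journal's middle: upright, its long side along the shaft, its lower face about 5 mm above the journal without ever touching the shaft or the bench centres. Finish while holding the gauge there; leave the plain shaft in the cradle and do not disturb the bottles and jars.

Things in the scene. Friction and masses are not known exactly. Their poses are not given: they have to be found in the camera images.
- bench: Bench centres, fixed: grey bed 84 x 284 mm, steel ways on top to z 26 mm. Origin on the worktop under the middle of the mounted shaft; y runs along the line of centres (75 mm above the worktop) towards the tailstock, x across, z up. Grey headstock at the -y end (y -84 to -124 mm, 97 mm tall) with a fixed 60-degree steel cone pointing to +y.
- headstock_tip (a point): Tip of the headstock's fixed cone: y = -64.5 mm, z = 75 mm in the frame of the bench centres. The cone is 15 mm thick at its base, 11.6 mm behind the tip.
- tailstock (a joint): Slide position in m: 0 = fully back, grows towards the headstock (bench -y). Starts at 0 to 0.012, about 0.036 when the shaft is held, stop at 0.044. Slides with 5 N of friction and stays where left. Pushed up, its cone enters the hole in the shaft's end, pushes the shaft along the rests onto the headstock's cone and lifts it off the rests; 10 to 20 N against the shaft is plenty.
- tailstock_knob (a point): Middle of the upright round black grip on top of the tailstock: 18 mm diameter, 30 mm tall (z 109 to 139 mm), this point at z 124 mm over the line of centres, 36.6 mm behind the tip of the tailstock's cone. The tailstock's grey body below it is 97 mm tall, 44 mm wide, 34 mm long.
- tailstock_tip (a point): Tip of the tailstock's cone (same cone as the headstock's, pointing to the bench's -y), 75 mm above the worktop; it moves with the grip. The gap between the two tips is 165 mm less the slide position (0.165 - joint).
- rests: The two white V-rests between the centres, fixed; origin and axes as the bench centres. Vs at y = -48 and +48 mm, 8 mm thick along y, open upward (90 degrees, 25 mm wide at the top, which is at z 76 mm). A shaft in them has its axis at z = 73 mm, 2 mm below the line of centres. From y = -40 to +40 mm nothing stands above z = 26 mm.
- stepped_shaft_centre (a point): Steel shaft with the journal: middle of its length, on its axis; y along the axis. 140 mm long, 14 mm diameter, about 180 g; each end has a centre hole 8 mm wide, 7 mm deep. Loose in the cradle, axis 35 mm above the worktop. Plain and free to grasp from y -40 to +14 mm. Either way round is right in the bench; lay it clear of both cones. Held, its middle is at bench x 0, y 0, z 75 mm.
- journal (a point): Middle of the journal (the thick collar) on the stepped shaft's axis: 24 mm diameter, 16 mm long, centred at y = +22 mm of the shaft. When the shaft is held its upper side is 87 mm above the worktop.
- plain_shaft_centre (a point): The plain steel shaft without a journal, same length and diameter, in the cradle's other place: middle of its length, on its axis. Stays there.
- cradle: Wooden shaft cradle, 110 x 112 mm, fixed. Origin: centre of its underside. Two places for shafts, along its y axis at x = -30 and +30 mm; V-notched bars at y = -45 and +45 mm (8 mm thick, the Vs rise to z 38 mm); between the bars only the 8 mm thick base board. Which shaft lies in which place varies.
- dock: Grey charging dock of the gauge, 40 x 76 mm, 30 mm tall, on a 6 mm foot plate of 56 x 92 mm, fixed. Origin: centre of its underside. Its pocket is 28 x 64 mm (64 along its y), floor at z 6 mm, open upward.
- gauge_centre (a point): Cordless laser distance gauge: its centre, 57.5 mm above its lower face; z up, y along its long side. Aluminium housing 24 x 60 x 60 mm (x, y, z), black ribbed grip on top 24 x 36 mm, 50 mm tall; 115 mm tall overall, about 220 g. Stands loose in its dock with 2 mm of play each way, lower face at z 6 mm.
- gauge_face (a point): Middle of the gauge's lower (measuring) face with the two lenses; same axes as the gauge.
- gauge_grip (a point): Middle of the gauge's black grip, 92 mm above its lower face; 24 mm wide along x. Grasp it here from above.
- bottle_white: White plastic bottle with a white cap and a blue-striped label, 60 mm diameter, 183 mm tall, standing loose. Origin: centre of its underside. A bystander and obstacle.
- bottle_red_cap: White plastic bottle with a red cap, 54 mm diameter, 184 mm tall, standing. Origin: centre of its underside. A bystander and obstacle.
- amber_jar: Brown sample jar with a black cap, 35 mm diameter, 70 mm tall, standing loose. Origin: centre of its underside. A bystander and obstacle.
There are look-alikes about, which are no part of the job. Leave any purple look-alike of the part that bears gauge_centre alone.

How it is judged:
By the outcome, as a careful person would: the job done as asked, in the order asked, and still so for the second after the job is handed in, while the arm keeps its last pose, push and grip.
It also fails if it takes over 58 s, if anything falls off the work surface, if the arm or the gripper's body presses on something with over 40 N, if the wrist force passes 120 N, or if a joint passes its speed limit or range.

### The arm

A 7-joint arm with a two-finger parallel gripper is mounted at the origin on a cart in front of the work surface, level with it; the furniture and walls round the work are solid. World frame = base frame: x ahead of the robot, y to its left, z up, the work surface at z = 0. Lengths are in m, angles in rad, forces in N, time in s.
With the tool pointing down it reaches from about 0.4 to 0.925 m from the base axis. Payload 4.1 kg.
Tool frame: the origin (TCP) lies midway between the tips of the shut fingers; the grasp point (between the pads) lies bot.grip_point_offset behind it (bot.grip_point_offset is the distance from the TCP to the grasp point, in m); z points along the fingers, y is the line along which they close (so a half turn about z gives the same grasp; the last joint's range is limited). The gripper opens to 85 mm and grips with 20 to 120 N. Pads are 22 mm wide; open, the fingers measure 114 mm over their backs; the gripper's body (76 mm by 85 mm) begins 54 mm behind the grasp point. The pads swing forward as they close: fully open they stand 13 mm farther back than shut.
Start: joints at [1.212, 0.398, 0.045, 1.537, -0.019, 1.207, -0.051], TCP at [0.167, -0.628, 0.206] pointing down, gripper open.
Joint ranges: [-2.82, 2.82], [-0.49, 2.23], [-1.37, 1.46], [0, 2.46], [-1.36, 4.5], [0.23, 2], [-2.94, 2.94]. Speed limits (rad/s): [2.57, 2.57, 3.14, 3.14, 3.14, 3.14, 3.14].

### API

Orientations are given as a 3x3 rotation matrix whose columns are the frame's x, y, z axes.
In Python, from bench import bot, state, read_camera, get_calibration gives the robot as it stands. Calls block until the motion is done:
- bot.move_pose(position, orientation): joint-space move of the TCP to a pose.
- bot.movel(position, vel=0.15, attitude=None, guard=None): straight line of the TCP; attitude=None keeps the orientation; vel is the mean speed in m/s. With guard (N) it stops when the force on the tool has changed by that much, and returns True; else False.
- bot.set_joints(angles): joint-space move.
- bot.command_gripper(opening, squeeze=None): finger opening in m; squeeze is the grip in N (None keeps the last); returns when the fingers have stopped.
- bot.pause(seconds).
- bot.inverse_kinematics(position, orientation): joint angles nearest the present ones, or None.
- state(): the state.
- read_camera(name): name is "scene" or "top"; returns the picture (384x512x3 uint8, red, green, blue); there is no depth.
- get_calibration(name): a dict with "fx", "fy", "cx", "cy" (pixels), "world_from_camera" (4x4, takes a point from camera to world coordinates). Camera axes: x right, y up, looking along -z (the intrinsics and any distortion apply to the point x, -y, -z); pixel columns grow to the right and rows downward; lengths in m; the calibration is good to about 2 mm. A picture is of the moment at which its call begins. get_calibration takes no time and is no camera call.
A pose or a line that the arm cannot do raises bot.Unreachable and nothing moves.
- bot.job_done(): hands the job in; it is judged then, once.
The state is a dict: "time_s": time; "joint_positions": joint angles; "qd": joint speeds; "effort": joint torques, N m; "ee_pos": TCP position; "ee_rot": TCP orientation; "wrist_force": force on the tool from outside, world axes, zero at the start; "wrist_torque": the same for the moment, N m; "gripper_width": finger opening in m; "finger_force": force on a finger pad.
Only numpy, scipy, OpenCV 4.12 (cv2) and the standard library are available. Lean on these libraries where they do the work, as an engineer would, in place of code of your own. Each camera call takes 0.05 s, during which the arm holds its last target. There are 200 camera calls.

## Working session

There is one attempt and no reset: what is moved stays moved. The work goes in short steps, each a Python script; the robot and the scene stay as the last script left them, time stands still between calls to the robot, and variables do not carry over. Pictures are saved under pics/ and viewed, at most 10 in all, crops included, and the job is handed in when it is done.

```bash
mkdir -p pics; ls; python3 - <<'E'
from bench import bot, state, read_camera, get_calibration
import cv2, numpy as np
np.set_printoptions(precision=4,suppress=True)
for n in("scene","top"):
    cv2.imwrite(f"pics/{n}0.png",cv2.cvtColor(read_camera(n),cv2.COLOR_RGB2BGR)); print(get_calibration(n))
s=state();print(s["time_s"],s["ee_pos"],s["ee_rot"],bot.grip_point_offset,s["gripper_width"])
E
```

```text
pics
{'fx': 464.8283160844899, 'fy': 464.8283160844899, 'cx': 259.57391119749536, 'cy': 192.04611460046394, 'world_from_camera': array([[ 0.5833,  0.4227, -0.6936, -0.3864],
       [-0.8122,  0.2964, -0.5024, -0.8626],
       [-0.0068,  0.8564,  0.5162,  0.8157],
       [ 0.    ,  0.    ,  0.    ,  1.    ]])}
{'fx': 406.7828143413442, 'fy': 406.7828143413442, 'cx': 259.67271994638685, 'cy': 192.24114346585085, 'world_from_camera': array([[-0.0256,  0.9964, -0.0812,  0.4653],
       [-0.9995, -0.0238,  0.0228, -0.1776],
       [ 0.0208,  0.0817,  0.9964,  1.0198],
       [ 0.    ,  0.    ,  0.    ,  1.    ]])}
0.1 [ 0.1669 -0.6276  0.2047] [[ 0.9664  0.257  -0.0005]
 [ 0.257  -0.9664  0.0016]
 [-0.0001 -0.0017 -1.    ]] 0.0187 0.08533902110478118
```

View pics/scene0.png

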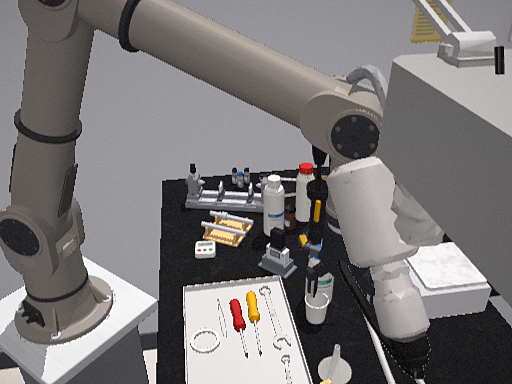

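View pics/top0.png

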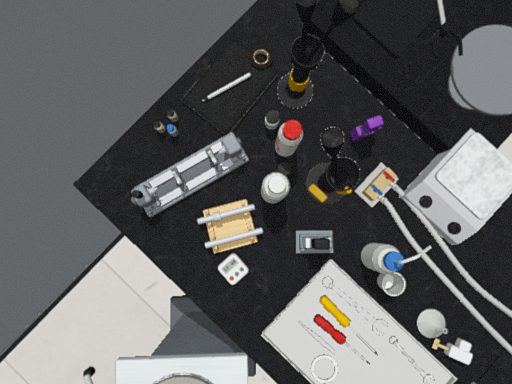

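The scene view shows the bench at about (230,195), the cradle at (228,228) and the dock with the gauge at (278,255). In the top view the bench runs from (140,195) to (245,150), the cradle is at (230,225), the dock at (315,242), the white bottle at (275,187), the red cap at (290,130), the jar at (272,120), and the purple look-alike at (368,127). I'll enlarge both.

```bash
python3 - <<'E'
import cv2
a=cv2.imread("pics/top0.png")[125:260,125:345]; cv2.imwrite("pics/topc.png",cv2.resize(a,None,fx=3.6,fy=3.6,interpolation=cv2.INTER_CUBIC))
a=cv2.imread("pics/scene0.png")[155:285,175:335]; cv2.imwrite("pics/scenec.png",cv2.resize(a,None,fx=4.5,fy=4.5,interpolation=cv2.INTER_CUBIC))
E
```

```text
(no output)
```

View pics/topc.png

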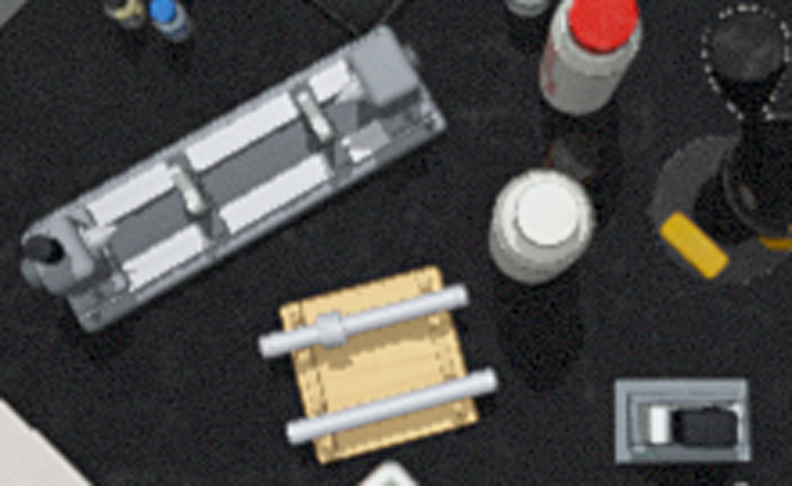

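View pics/scenec.png

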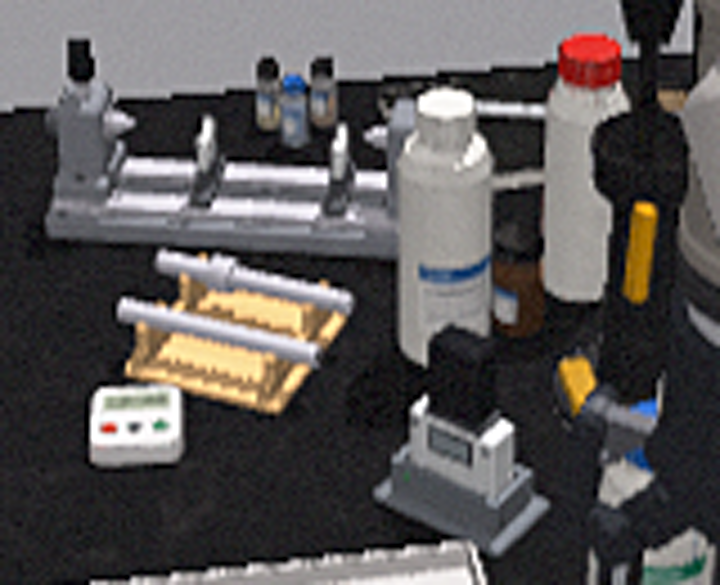

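The top crop (3.6x) shows the stepped shaft from (265,347) to (462,295) with its journal at (332,328), on the bench side of the cradle. The plain shaft runs from (290,432) to (495,380). The rests are at (187,188) and (313,115), the knob top at (45,250), the near bed corners at (445,125) and (92,330), and the grip top at (707,427). Next step is casting rays.

```bash
cat > h.py <<'E'
import cv2, numpy as np
from bench import bot, state, read_camera, get_calibration
np.set_printoptions(precision=4,suppress=True)
def ray(n,p):
    c=get_calibration(n);T=c["world_from_camera"]
    d=T[:3,:3]@np.array([(p[0]-c["cx"])/c["fx"],-(p[1]-c["cy"])/c["fy"],-1.]);return T[:3,3],d/np.linalg.norm(d)
def cast(n,p,z):
    o,d=ray(n,p);return o+d*(z-o[2])/d[2]
def tri(p,q):
    o,d=ray("top",p);a,b=ray("scene",q)
    A=np.stack([d,-b],1);s=np.linalg.lstsq(A,a-o,rcond=None)[0]
    x,y=o+d*s[0],a+b*s[1];return (x+y)/2,np.linalg.norm(x-y)
def down(yaw):  # closing axis (tool y) along world yaw
    y=np.array([np.cos(yaw),np.sin(yaw),0]);z=np.array([0,0,-1.]);return np.stack([np.cross(y,z),y,z],1)
E
python3 - <<'E'
from h import *
t=lambda u,v:((u+.5)/3.6-.5+125,(v+.5)/3.6-.5+125)
s=lambda u,v:((u+.5)/4.5-.5+175,(v+.5)/4.5-.5+155)
for n,p,z in [("shaftA",(265,347),.035),("shaftB",(462,295),.035),("journal",(332,328),.043),("plainA",(293,432),.035),("plainB",(492,380),.035),
 ("rest1",(187,188),.07),("rest2",(313,115),.07),("bedR",(445,125),0.0),("bedL",(92,330),0.0),("knobtop",(43,248),.139),("grip top",(710,426),.121),("dockTL",(615,380),.006),("dockBR",(749,464),.006),("wbot",(547,213),.183),("red",(604,20),.184)]:
    print(n,cast("top",t(*p),z)*1000)
print("tri knobtop",tri(t(43,245),s(80,44))); print("grip",tri(t(710,426),s(463,337)))
print("jour",tri(t(332,325),s(222,270)))
im=cv2.imread("pics/top0.png"); hsv=cv2.cvtColor(im,cv2.COLOR_BGR2HSV)
b,g,r=[im[...,i].astype(int) for i in range(3)]
m=((b>135)&(b>=r-5)).astype(np.uint8); m[:, :195]=0; m[:,258:]=0; m[:200]=0; m[252:]=0
k,l,st,c=cv2.connectedComponentsWithStats(m)
for i in range(1,k):
    if st[i,4]>60: 
        pts=np.argwhere(l==i)[:,::-1].astype(np.float32); R=cv2.minAreaRect(pts); B=cv2.boxPoints(R); print(st[i],R); print(np.array([cast("top",q,.038) for q in B])*1000)
k=(im.max(2)>190).astype(np.uint8); k[:,:140]=0;k[:,240:]=0;k[:135]=0;k[210:]=0
print(cv2.minAreaRect(np.argwhere(k)[:,::-1].astype(np.float32))); q=cv2.boxPoints(cv2.minAreaRect(np.argwhere(k)[:,::-1].astype(np.float32)));print(np.array([cast("top",x,.026) for x in q])*1000)
E
```

```text
shaftA [479.5372 -50.4554  35.    ]
shaftB [ 511.085  -183.0194   35.    ]
journal [490.8967 -96.0544  43.    ]
plainA [422.5909 -68.2948  35.    ]
plainB [ 453.6445 -201.7259   35.    ]
rest1 [583.4369  -5.7932  70.    ]
rest2 [629.5978 -88.2743  70.    ]
bedR [ 632.5605 -174.161     0.    ]
bedL [494.7955  73.178    0.    ]
knobtop [540.6237  68.0348 139.    ]
grip top [ 423.2139 -332.2328  121.    ]
dockTL [ 451.1076 -287.3978    6.    ]
dockBR [ 391.1331 -377.9732    6.    ]
wbot [ 550.1589 -232.1985  183.    ]
red [ 661.9439 -268.5452  184.    ]
tri knobtop (array([0.5422, 0.0693, 0.1365]), np.float64(0.0014742053719285588))
grip (array([ 0.4231, -0.3321,  0.121 ]), np.float64(0.0004062541919953123))
jour (array([ 0.4923, -0.0947,  0.0371]), np.float64(0.002366153640081652))
[197 204  58  20 325] ((225.60586547851562, 213.97645568847656), (8.46028995513916, 58.89662170410156), 77.47119140625)
[[ 491.1213  -45.4654   38.    ]
 [ 518.4683 -184.3041   38.    ]
 [ 498.4218 -188.2445   38.    ]
 [ 471.227   -49.6002   38.    ]]
[205 228  53  20 278] ((231.25234985351562, 237.93165588378906), (5.7109222412109375, 54.897247314453125), 74.84593200683594)
[[ 428.2805  -63.9011   38.    ]
 [ 459.1998 -191.4357   38.    ]
 [ 445.9211 -194.6908   38.    ]
 [ 415.1068  -67.2683   38.    ]]
((190.76104736328125, 185.82235717773438), (70.87646484375, 84.5652084350586), 74.1974868774414)
[[ 624.5573   90.1131   26.    ]
 [ 677.5726 -109.979    26.    ]
 [ 507.7639 -153.977    26.    ]
 [ 456.8939   43.9781   26.    ]]
```

Everything checks against the given sizes. The shaft measures 136 mm long, the journal is 21 mm off centre, the rests are 94.5 mm apart, the bed is 283 mm long, and the shafts are 60 mm apart. The bench is at (0.6065,-0.047) with yaw 119.15°, and the shaft at (0.4953,-0.1167) with yaw 103.2°. I'll lay the shaft flipped, with the journal toward the headstock, so the journal stays clear of the rests. Reach check comes first.

```bash
cat >> h.py <<'E'
G=bot.grip_point_offset; rad=np.deg2rad
BC=np.array([.6065,-.047]); BY=119.15; D=np.array([np.cos(rad(BY)),np.sin(rad(BY))]); N=np.array([D[1],-D[0]])
SC=np.array([.4953,-.1167]); SY=103.2
GC=np.array([.4225,-.3323]); GY=88.5
def P(xy,zg): return np.array([xy[0],xy[1],zg-G])   # TCP for grasp point height, tool down
E
python3 - <<'E'
from h import *
d=np.array([np.cos(rad(SY)),np.sin(rad(SY))])
for n,xy,z,yaw in [("shaft",SC-.002*d,.035,SY-90),("lay",BC+.015*D,.073,BY-90),("knob",BC+.135*D,.126,BY),("gauge",GC,.098,GY-90),("meas",BC-.022*D,.184,BY-90)]:
    for k in(-180,0,180):
        q=bot.inverse_kinematics(P(xy,z),down(rad(yaw+k))); q2=bot.inverse_kinematics(P(xy,z+.12),down(rad(yaw+k)))
        print(n,yaw+k,q,None if q2 is None else q2[[0,6]] if hasattr(q2,'shape') else (q2[0],q2[6]))
E
```

```text
shaft -166.8 [ 0.2218  0.3855 -0.0847  2.0428  0.0485  0.7151 -2.8046] [ 0.3323 -2.8122]
shaft 13.200000000000003 [ 0.5853  0.4259 -0.524   2.0332  0.3055  0.7577  0.1061] [0.6394 0.232 ]
shaft 193.2 [ 0.2218  0.3855 -0.0847  2.0428  0.0485  0.7151 -2.8046] [ 0.3323 -2.8122]
lay -150.85 [ 0.1534  0.4686 -0.2173  1.8017  0.1262  0.8848 -2.754 ] [ 0.2432 -2.7523]
lay 29.150000000000006 [ 0.4692  0.532  -0.6387  1.7928  0.3828  0.9434  0.1766] [0.5035 0.2679]
lay 209.15 [ 0.1534  0.4686 -0.2173  1.8017  0.1262  0.8848 -2.754 ] [ 0.2432 -2.7523]
knob -60.849999999999994 [ 0.4214  0.3992 -0.7803  1.8795  0.3317  0.9966 -1.565 ] [ 0.4839 -1.4639]
knob 119.15 [ 0.6713  0.5474 -1.1541  1.8743  0.5643  1.097   1.3771] [0.7081 1.5504]
knob 299.15 [ 0.4214  0.3992 -0.7803  1.8795  0.3317  0.9966 -1.565 ] [ 0.4839 -1.4639]
gauge -181.5 [ 0.4481  0.3382  0.1676  1.9417 -0.0726  0.8673 -2.5144] [ 0.4923 -2.5576]
gauge -1.5 [ 0.8809  0.3501 -0.3549  1.93    0.1543  0.8875  0.4218] [0.889  0.4847]
gauge 178.5 [ 0.4481  0.3382  0.1676  1.9417 -0.0726  0.8673 -2.5144] [ 0.4923 -2.5576]
meas -150.85 [ 0.2303  0.386  -0.2513  1.6518  0.1044  1.1169 -2.6819] [ 0.2872 -2.679 ]
meas 29.150000000000006 [ 0.5311  0.4425 -0.6603  1.6433  0.291   1.1562  0.3079] [0.5441 0.3611]
meas 209.15 [ 0.2303  0.386  -0.2513  1.6518  0.1044  1.1169 -2.6819] [ 0.2872 -2.679 ]
```

```bash
python3 - <<'E'
from h import *
d=np.array([np.cos(rad(SY)),np.sin(rad(SY))]); xy=SC-.002*d; R=down(rad(SY-90))
s=state(); p=np.array(s["ee_pos"]); bot.movel(p+[0,0,.1],vel=.3)
bot.command_gripper(.05,30)
bot.move_pose(P(xy,.25),R); bot.movel(P(xy,.10),vel=.25)
cv2.imwrite("pics/pre.png",cv2.resize(cv2.cvtColor(read_camera("top"),cv2.COLOR_RGB2BGR)[125:260,125:345],None,fx=3.6,fy=3.6))
hit=bot.movel(P(xy,.035),vel=.1,guard=12)
bot.command_gripper(0,40); s=state(); print(hit,s["time_s"],s["gripper_width"],s["finger_force"],s["ee_pos"],s["wrist_force"])
bot.movel(P(xy,.25),vel=.2); s=state();print(s["time_s"],s["gripper_width"],s["wrist_force"],s["wrist_torque"])
E
```

```text
False 5.3417 0.0005184736492327186 0.0 [ 0.4958 -0.1187  0.0164] [ 0.6667 -0.6266  0.0541]
6.5667 -0.0001121569036888819 [-1.0371  0.9499 -0.552 ] [-0.0048 -0.0044 -0.0143]
```

The gripper shut on nothing, so I'll look.

```bash
python3 - <<'E'
from h import *
a=[cv2.cvtColor(read_camera(n),cv2.COLOR_RGB2BGR) for n in("top","scene")]
cv2.imwrite("pics/top1.png",a[0]);cv2.imwrite("pics/scene1.png",a[1])
x=cv2.resize(a[0][125:265,125:345],(792,504)) ; y=cv2.imread("pics/pre.png")
cv2.imwrite("pics/m1.png",cv2.resize(np.vstack([np.hstack([y[:486],cv2.resize(a[1][150:285,175:395],(792,486))]),np.hstack([x[:486],x[:486]])])[:, :],(800,492)))
E
```

```text
(no output)
```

View pics/m1.png

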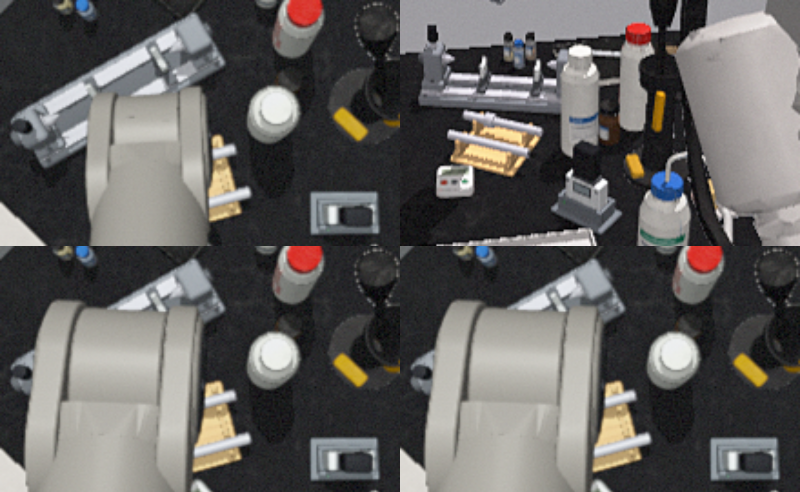

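In the top views the arm covers the cradle, but the scene view shows it still at the right with both shafts in place. That scene picture looks stale, so I'll retake it.

```bash
python3 - <<'E'
from h import *
im=cv2.cvtColor(read_camera("scene"),cv2.COLOR_RGB2BGR); o=cv2.imread("pics/scene1.png")
print(np.abs(im.astype(int)-o).mean(), state()["time_s"], state()["ee_pos"],state()["gripper_width"])
cv2.imwrite("pics/scene2.png",im)
E
```

```text
3.0334676106770835 6.7167 [ 0.495  -0.1185  0.2301] -0.00031313686712505686
```

View pics/scene2.png

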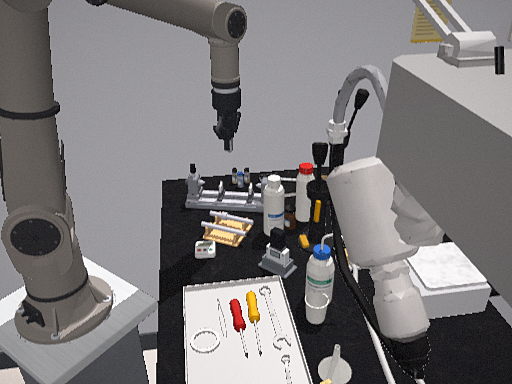

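The small gripper tip is at (228,150), above the cradle. The large grey thing on the right is other equipment. So the picture is current and the arm is over the cradle. I'll check the projections and whether the shaft moved.

```bash
cat >> h.py <<'E'
def proj(n,X):
    c=get_calibration(n);T=np.linalg.inv(c["world_from_camera"]);x=T[:3,:3]@np.asarray(X)+T[:3,3]
    return np.array([c["cx"]-c["fx"]*x[0]/x[2], c["cy"]+c["fy"]*x[1]/x[2]])
E
python3 - <<'E'
from h import *
s=state();print(s["ee_rot"]);print("tcp",proj("scene",s["ee_pos"]))
for q in (SC,): print(proj("scene",[*q,.035]),proj("top",[*q,.035]))
a=cv2.imread("pics/scene0.png");b=cv2.imread("pics/scene2.png")
c=np.hstack([cv2.resize(x[205:250,195:260],None,fx=6,fy=6,interpolation=cv2.INTER_CUBIC) for x in(a,b)])
t=cv2.resize(b[85:160,195:260],None,fx=4,fy=4,interpolation=cv2.INTER_CUBIC); o=np.zeros((600,780,3),np.uint8);o[:270]=c;o[290:590,:260]=t
cv2.imwrite("pics/cmp.png",o)
E
```

```text
[[-0.2285  0.9735 -0.0023]
 [ 0.9735  0.2285  0.0008]
 [ 0.0013 -0.0021 -1.    ]]
tcp [228.408  159.0068]
[230.7122 217.0996] [225.6735 213.79  ]
```

View pics/cmp.png

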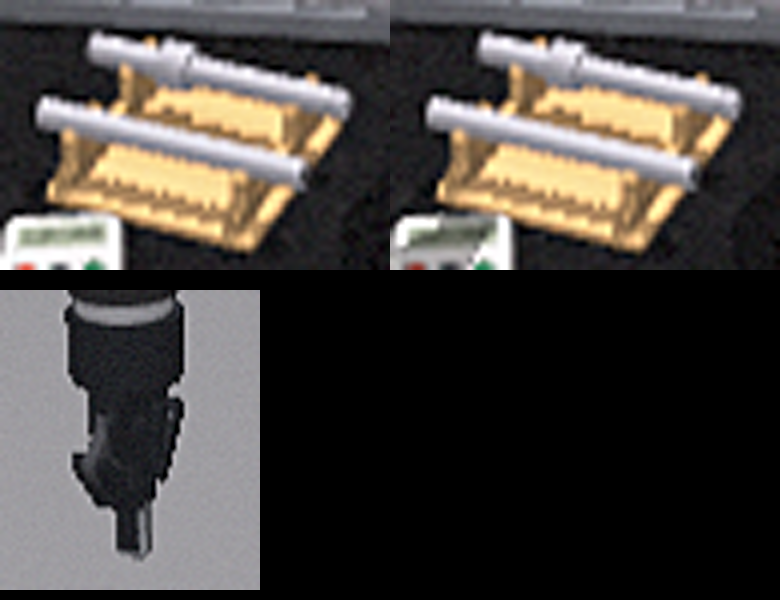

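The shaft hasn't moved: the fingers closed just above it. The imaged fingertip is at (228.7,151) and the reported TCP projects to (228.4,159), so the true tip seems about 24 mm higher, or offset horizontally. A guarded touch on the empty worktop beside the cradle will tell which.

```bash
python3 - <<'E'
from h import *
xy=np.array([.445,.005]); R=down(rad(SY-90))
print(proj("top",[*xy,0]))
bot.movel(P(xy,.16),vel=.3); s=state()["wrist_force"]
h=bot.movel([*xy,-.05],vel=.06,guard=6); s2=state(); print(h,s2["ee_pos"],s2["wrist_force"],s,s2["time_s"])
print("tcp px",proj("scene",s2["ee_pos"]))
im=cv2.cvtColor(read_camera("scene"),cv2.COLOR_RGB2BGR); bot.movel([*xy,.12],vel=.3)
cv2.imwrite("pics/touch.png",im)
o=cv2.imread("pics/scene0.png"); d=(np.abs(im.astype(int)-o).max(2)>40); d[:,:150]=0;d[:,255:]=0; d[260:]=0
d=cv2.morphologyEx(d.astype(np.uint8),cv2.MORPH_OPEN,np.ones((2,2)))
ys,xs=np.nonzero(d); m=ys.max(); 
for r in range(m-12,m+1): print(r,xs[ys==r])
c=im[190:270,140:250]; cv2.imwrite("pics/touchc.png",cv2.resize(c,None,fx=7,fy=7,interpolation=cv2.INTER_CUBIC))
E
```

```text
[177.8711 235.6868]
True [ 0.4451  0.005  -0.0256] [-2.3229 -0.629  10.156 ] [ 0.3629 -0.9382  0.535 ] 9.825
tcp px [190.8254 228.021 ]
212 []
213 []
214 [192 193]
215 [192 193]
216 [192 193]
217 [192 193]
218 [192 193]
219 [192 193]
220 [192 193]
221 [192 193]
222 [192 193]
223 [192 193]
224 [192 193]
```

View pics/touchc.png

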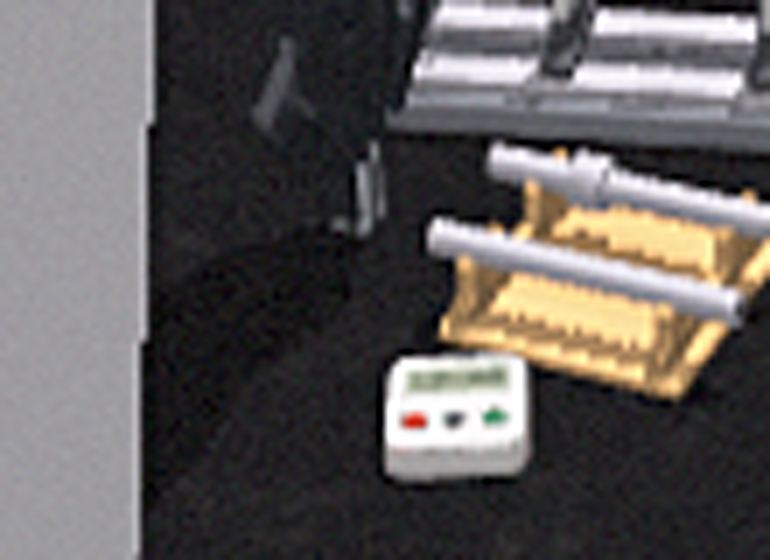

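The worktop touch came at a reported z of -0.0256, and the tip pixel (192,223) fits the commanded xy to within a few mm. The TCP therefore reads about 25 mm too low, and I'll add that offset. Retrying the grasp.

```bash
cat >> h.py <<'E'
ZO=.025
def P(xy,zg): return np.array([xy[0],xy[1],zg-G-ZO])
E
python3 - <<'E'
from h import *
d=np.array([np.cos(rad(SY)),np.sin(rad(SY))]); xy=SC-.002*d
bot.movel(P(xy,.14),vel=.25); bot.command_gripper(.05,40)
hit=bot.movel(P(xy,.036),vel=.1,guard=12)
bot.command_gripper(0,40); s=state(); print(hit,s["time_s"],s["gripper_width"],s["finger_force"],s["ee_pos"],s["wrist_force"])
if s["gripper_width"]>.008:
    bot.movel(P(xy,.09),vel=.15); s=state();print(s["time_s"],s["gripper_width"],s["wrist_force"],s["wrist_torque"],s["ee_pos"])
E
```

```text
False 13.35 0.01278946824250262 39.03326153755188 [ 0.4947 -0.1191 -0.0076] [-2.8155 -1.2114  4.7838]
13.8583 0.012277280216084872 [-0.3925 -0.8609 -1.5551] [0.0103 0.0139 0.0328] [ 0.4958 -0.1186  0.046 ]
```

The shaft is held, at about 14 mm wide. Carrying it over flipped and laying it with a guard.

```bash
python3 - <<'E'
from h import *
p=np.array(state()["ee_pos"]); bot.movel([p[0],p[1],P([0,0],.25)[2]],vel=.3)
xy=BC+.017*D; R=down(rad(BY-90-180))
bot.move_pose(P(xy,.25),R); s=state();print(s["time_s"],s["gripper_width"],s["ee_pos"])
bot.movel(P(xy,.10),vel=.25); im=[read_camera(n) for n in("scene","top")]
cv2.imwrite("pics/lay.png",cv2.cvtColor(im[0],cv2.COLOR_RGB2BGR))
f0=np.array(state()["wrist_force"])
h=bot.movel(P(xy,.066),vel=.05,guard=5); s=state();print(h,s["ee_pos"],P(xy,.073),np.array(s["wrist_force"])-f0,s["gripper_width"],s["time_s"])
c=cv2.imread("pics/lay.png")[150:230,170:300];cv2.imwrite("pics/layc.png",cv2.resize(c,None,fx=6,fy=6,interpolation=cv2.INTER_CUBIC))
E
```

```text
17.0833 0.012743315177395858 [ 0.598  -0.0323  0.206 ]
True [ 0.597  -0.0327  0.0312] [ 0.5982 -0.0322  0.0293] [-1.0215 -1.1336  2.7454] 0.012463480792734264 18.45
```

View pics/layc.png

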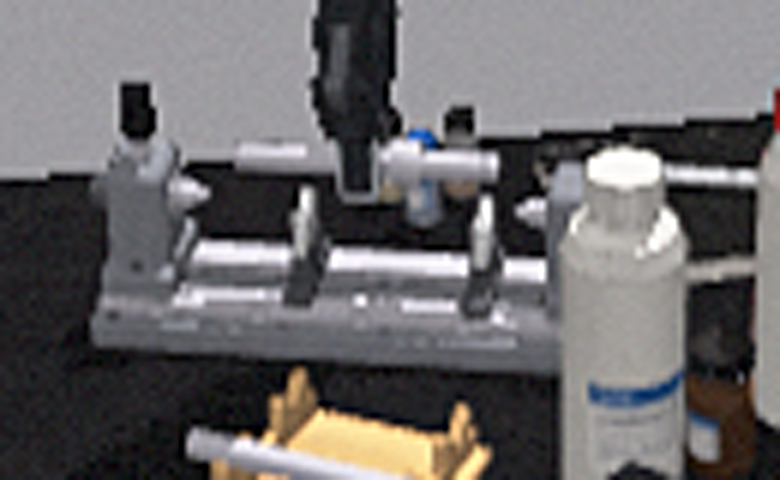

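The shaft is held level between the two cones: its ends are at (238,155) and (500,165), inside the cone tips at 210 and 515. Contact came 2 mm high with a push toward -N, so I'll shift 2 mm that way, seat the shaft, release it and move to the knob.

```bash
cat >> h.py <<'E'
BC=BC-.002*N
E
python3 - <<'E'
from h import *
xy=BC+.017*D
bot.movel(P(xy,.0755),vel=.03); f0=np.array(state()["wrist_force"])
h=bot.movel(P(xy,.071),vel=.03,guard=5); s=state();print(h,s["ee_pos"],P(xy,.073),np.array(s["wrist_force"])-f0,s["gripper_width"],s["time_s"])
bot.command_gripper(.045); s=state(); bot.pause(.2); print(s["wrist_force"])
bot.movel(P(xy,.21),vel=.25)
R=down(rad(BY-180)); k=BC+.133*D   # knob, closing along bench y
bot.move_pose(P(k,.21),R)
im=cv2.cvtColor(read_camera("scene"),cv2.COLOR_RGB2BGR);cv2.imwrite("pics/knob.png",im)
o=cv2.imread("pics/scene0.png")
cv2.imwrite("pics/knobc.png",cv2.resize(im[120:225,160:300],None,fx=5.5,fy=5.5,interpolation=cv2.INTER_CUBIC)); print(state()["time_s"])
# tailstock knob column position unchanged?
E
```

```text
True [ 0.597  -0.0328  0.0307] [ 0.5965 -0.0331  0.0293] [-4.1776  0.4928  9.0056] 0.012025248446557687 18.9083
[-0.1585 -0.4705  0.6997]
21.4667
```

View pics/knobc.png

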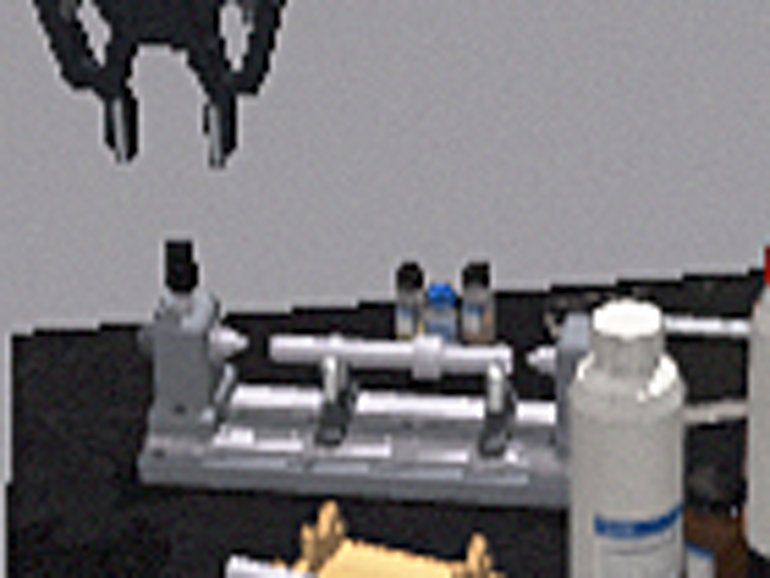

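The shaft lies in both Vs, its ends clear of both cones, and the open fingers straddle the knob at (180,265). Gripping the knob and pushing under guard.

```bash
python3 - <<'E'
from h import *
k=BC+.133*D
h=bot.movel(P(k,.128),vel=.15,guard=10); print(h,state()["ee_pos"])
bot.command_gripper(0,40); s=state(); q=np.array(s["ee_pos"][:2])-BC; print(s["gripper_width"],s["finger_force"],q@D,q@N,s["wrist_force"])
e=BC+.094*D
h=bot.movel(P(e,.128),vel=.04,guard=20); s=state(); q=np.array(s["ee_pos"][:2])-BC; f=np.array(s["wrist_force"]); print(h,q@D,q@N,f[:2]@D,f[:2]@N,f[2],s["gripper_width"],s["time_s"])
bot.pause(.2); s=state(); f=np.array(s["wrist_force"]); q=np.array(s["ee_pos"][:2])-BC;print(q@D,f[:2]@D)
E
```

```text
False [0.5407 0.0684 0.0849]
0.016712277960428054 39.2107827484142 0.13358508835790453 0.0010577764457842412 [-2.66    1.4266  6.4275]
False 0.0996885345808379 0.0008061857666286035 10.781539822200838 -1.8168482408590085 10.036934324681544 0.016804156125279936 23.65
0.09970937060375876 10.657855615528057
```

The push stopped at y=0.0997 (joint about 0.037) with 10.8 N on it, which fits the shaft being clamped. I'll push a little harder to confirm it's stalled.

```bash
python3 - <<'E'
from h import *
def rep(t):
    s=state(); q=np.array(s["ee_pos"][:2])-BC; f=np.array(s["wrist_force"]); print(t,q@D,q@N,f[:2]@D,f[2],s["gripper_width"],s["time_s"])
for y in(.090,.087):
    h=bot.movel(P(BC+y*D,.128),vel=.03,guard=12); rep((y,h))
    f=np.array(state()["wrist_force"])[:2]@D
    if f>20: break
bot.pause(.1); rep("end")
c=read_camera("top"); cv2.imwrite("pics/topheld.png",cv2.cvtColor(c,cv2.COLOR_RGB2BGR))
# relax push, then release
E
```

```text
(0.09, False) 0.09910661006014373 0.0007326354258772982 17.30398633069421 12.84845557168225 0.016974126099722847 24.1333
(0.087, False) 0.0989475429020587 0.0007063608735002735 21.195526846191562 14.866526132553968 0.016647738906550982 24.3833
end 0.09893633570502562 0.0007132033992062073 20.7435905503333 14.515297721430887 0.016639947773430596 24.4833
```

It's stalled firmly: 21 N, with the grip moving less than 0.2 mm. Next I'll relax, let go, go above the gauge, and photograph the held shaft for numeric measurement.

```bash
python3 - <<'E'
from h import *
bot.movel(P(BC+.0985*D,.128),vel=.05); s=state(); q=np.array(s["ee_pos"][:2])-BC; f=np.array(s["wrist_force"]); print(q@D,f[:2]@D)
bot.command_gripper(.045); bot.movel(P(BC+.0985*D,.26),vel=.3)
R=down(rad(GY-90-180)); g=GC-[.002,0]
bot.move_pose(P(g,.26),R); bot.command_gripper(.06)
im={n:cv2.cvtColor(read_camera(n),cv2.COLOR_RGB2BGR) for n in("top","scene")}
for n in im: cv2.imwrite(f"pics/held_{n}.png",im[n])
s=state(); print(s["time_s"],s["ee_pos"])
a=im["top"]
# top: brightness along lines perpendicular to shaft, sampled at axis height .075 in bench frame
g_=cv2.cvtColor(a,cv2.COLOR_BGR2GRAY).astype(np.float32)
ns=np.arange(-.020,.0201,.002)
print("n(mm)",(ns*1000).astype(int))
for y in np.arange(-.076,.0761,.004):
    px=np.array([proj("top",[*(BC+y*D+n*N),.075]) for n in ns],np.float32)
    v=cv2.remap(g_,px[:,:1],px[:,1:],cv2.INTER_LINEAR).ravel(); print(int(round(y*1000)),v.astype(int))
E
```

```text
0.09957448551407741 3.010378129020795
27.7583 [ 0.4207 -0.332   0.2163]
n(mm) [-20 -18 -16 -14 -12 -10  -8  -6  -4  -2   0   1   3   5   7   9  11  13
  15  17  19]
-76 [ 76  73  75  76  71  77  85  97 132 161 184 202 205 202 204 221 228 229
 229 230 230]
-72 [ 76  76  84  92 107 122 124 123 125 153 178 191 195 200 213 225 228 228
 228 229 230]
-68 [ 99 111 126 126 123 124 121 120 137 166 192 216 223 206 206 222 227 228
 227 228 231]
-64 [128 125 125 124 122 123 119 116 133 165 195 219 223 207 207 220 229 229
 228 228 232]
-60 [122 122 127 122 122 122 120 118 138 173 203 225 229 215 209 220 230 230
 230 231 234]
-56 [101 107 101 102 100  89 101 107 135 173 203 224 228 216 189 188 192 210
 193 190 198]
-52 [ 61  71  92 124 148 156 145 122 140 172 203 225 227 212 178 153 144 160
 151 134 123]
-48 [ 70  89 131 181 219 225 202 153 146 173 201 224 227 216 196 181 195 221
 212 160 128]
-44 [ 57  83 126 142 151 165 140 119 137 172 203 227 228 216 191 152 162 169
 162 133 117]
-40 [ 67  62  67  69  71  67  66  87 134 172 202 223 231 218 186 162 160 163
 169 174 176]
-36 [ 87  75  73  78  83 
[... 1888 characters left out ...]
 201 228 209 164 131 162 195 218 227 219 200 183 180 208
 209 170 120]
52 [ 82  71  88 126 158 204 168 119 126 164 196 216 226 219 203 194 192 216
 217 198 195]
56 [ 95  78  80  83  87 101 109 109 128 164 194 217 225 217 210 210 220 222
 222 224 226]
60 [122 113 116 118 115 112 115 111 129 164 194 215 224 215 210 214 220 222
 221 222 224]
64 [124 116 117 115 114 115 113 110 129 163 194 210 216 205 197 211 220 222
 220 222 224]
68 [120 115 116 118 117 117 114 106 117 145 181 204 213 207 200 211 220 222
 221 222 225]
72 [109 106 107 112 114 111 110 112 114 134 170 198 203 190 182 202 211 213
 213 210 216]
76 [ 89  88  89  89  99 105 117 124 129 158 184 203 212 206 186 159 144 131
 139 133 139]
```

The held shaft's journal images at y from -30 to -14, centre -22, exactly as expected, with its ends near ±68–70. Now I'll check the lift from sub-pixel shaft edges in the scene view before and after, and grasp the gauge.

```bash
python3 - <<'E'
from h import *
a,b=[cv2.cvtColor(cv2.imread(f"pics/{n}.png"),cv2.COLOR_BGR2GRAY).astype(np.float32) for n in("knob","held_scene")]
for y in(-.04,-.035,.005,.02,.035,.058):
    u,v=proj("scene",[*(BC+y*D),.075]); c=int(round(u)); w=slice(int(v)-9,int(v)+10); r=[]
    for im in(a,b):
        col=im[w,c-1:c+2].mean(1); i=np.argmax(col[:11]>130); r.append(w.start+i-(col[i]-130)/(col[i]-col[i-1]))
    print(int(y*1000),c,r,"rise px",r[0]-r[1],"pred 2mm",proj("scene",[*(BC+y*D),.073])[1]-v)
g=GC-[.002,0]
h=bot.movel(P(g,.098),vel=.15,guard=8); f0=np.array(state()["wrist_force"]); s=state(); print(h,s["ee_pos"],f0)
bot.command_gripper(0,45); s=state(); print(s["gripper_width"],s["finger_force"],s["ee_pos"],np.array(s["wrist_force"])-f0,s["time_s"])
E
```

```text
-40 247 [np.float64(182.41739130020142), np.float64(181.53770491480827)] rise px 0.8796863853931427 pred 2mm 0.5446394127220344
-35 246 [np.float64(177.5357141494751), np.float64(177.59999999403954)] rise px -0.06428584456443787 pred 2mm 0.5445097602111844
5 233 [np.float64(177.35802471637726), np.float64(177.3506492972374)] rise px 0.0073754191398620605 pred 2mm 0.5434743386178127
20 229 [np.float64(181.58786609768867), np.float64(180.9370078742504)] rise px 0.6508582234382629 pred 2mm 0.5430868790507759
35 224 [np.float64(173.3203883767128), np.float64(173.28421050310135)] rise px 0.036177873611450195 pred 2mm 0.5426998681806197
58 217 [np.float64(174.08108174800873), np.float64(173.9876545071602)] rise px 0.09342724084854126 pred 2mm 0.5421073222339885
False [ 0.4212 -0.3328  0.0552] [ 0.2215 -1.2518  0.4351]
0.023447862671125072 45.36189615726471 [ 0.421  -0.3327  0.055 ] [-0.9684  1.8281  4.2234] 29.4083
```

At the valid columns the shaft edge rose 0.65–0.88 px (a 2 mm lift predicts 0.54), so it is lifted clear of the rests. The gauge is gripped with its face at reported TCP z minus 0.049. Lifting, then carrying it round over the cradle.

```bash
python3 - <<'E'
from h import *
p=np.array(state()["ee_pos"]); Rg=down(rad(GY-270)); Rm=down(rad(BY-270))
f0=np.array(state()["wrist_force"])
bot.movel([p[0],p[1],.13],vel=.12); bot.movel([p[0],p[1],.245],vel=.25); s=state(); print(s["time_s"],s["gripper_width"],s["wrist_force"],s["wrist_torque"],s["ee_pos"])
bot.movel([.44,-.13,.245],vel=.25)
t=BC-.022*D
bot.movel([*t,.245],vel=.2,attitude=Rm); s=state(); print(s["time_s"],s["gripper_width"],s["ee_pos"],s["ee_rot"])
bot.movel([*t,.165],vel=.12); bot.pause(.2); s=state(); q=np.array(s["ee_pos"][:2])-BC; print(s["time_s"],s["ee_pos"],"y,n",q@D,q@N,s["wrist_force"],s["gripper_width"])
im={n:cv2.cvtColor(read_camera(n),cv2.COLOR_RGB2BGR) for n in("top","scene")}
for n in im: cv2.imwrite(f"pics/hover_{n}.png",im[n])
z=np.array(s["ee_pos"])[2]-.049
for n_,y in((.012,-.03),(-.012,-.03),(.012,.03),(-.012,.03)): print("face corner px",proj("scene",[*(t+y*D+n_*N),z]))
b=cv2.cvtColor(im["scene"],cv2.COLOR_BGR2GRAY); c=np.round(proj("scene",[*t,z+.03])).astype(int); print(c)
print(b[c[1]-20:c[1]+26:2,c[0]-22:c[0]+24:2])
E
```

```text
30.8 0.0237234671286382 [-0.1449  0.3131 -3.1241] [-0.0039  0.0505  0.0098] [ 0.42   -0.332   0.2432]Traceback (most recent call last):
  File "<stdin>", line 5, in <module>
bench.Unreachable: the arm cannot follow that straight line within its joint ranges
```

```bash
python3 - <<'E'
from h import *
Rg=down(rad(GY-270)); Rm=down(rad(BY-270)); t=BC-.022*D
for w in([.48,-.13],[.49,-.12],[.5,-.13]):
    try: bot.movel([*w,.25],vel=.25); print(w); break
    except bot.Unreachable: pass
else: bot.move_pose([.49,-.125,.25],Rm); print("joint")
try: bot.movel([*t,.25],vel=.2,attitude=Rm)
except bot.Unreachable: bot.move_pose([*t,.25],Rm); print("joint2")
s=state(); print(s["time_s"],s["gripper_width"],s["ee_pos"],s["ee_rot"])
bot.movel([*t,.165],vel=.12); bot.pause(.2); s=state(); q=np.array(s["ee_pos"][:2])-BC; print(s["time_s"],s["ee_pos"],"y,n",q@D,q@N,s["wrist_force"],s["gripper_width"])
im={n:cv2.cvtColor(read_camera(n),cv2.COLOR_RGB2BGR) for n in("top","scene")}
for n in im: cv2.imwrite(f"pics/hover_{n}.png",im[n])
z=np.array(s["ee_pos"])[2]-.049
for n_,y in((.012,-.03),(-.012,-.03),(.012,.03),(-.012,.03)): print("face corner px",proj("scene",[*(t+y*D+n_*N),z]))
b=cv2.cvtColor(im["scene"],cv2.COLOR_BGR2GRAY); c=np.round(proj("scene",[*t,z+.03])).astype(int); print(c)
print(b[c[1]-20:c[1]+26:2,c[0]-22:c[0]+24:2])
E
```

```text
[0.5, -0.13]
34.9917 0.023693158761512293 [ 0.6146 -0.0684  0.2497] [[ 0.4852 -0.8744 -0.0014]
 [-0.8744 -0.4852 -0.0008]
 [ 0.      0.0016 -1.    ]]
36.05 [ 0.6161 -0.0673  0.166 ] y,n -0.02237731412563328 0.0005088438558266484 [-1.1102 -1.1988 -2.8868] 0.02359749604216509
face corner px [251.3797 171.2685]
face corner px [250.3837 174.9474]
face corner px [232.545  170.3492]
face corner px [231.2876 173.9997]
[241 164]
[[153 157 149 156 157 155 153 164  28  90  28  19 154  20   0 162 160 157
  159 156 161 154 159]
 [160 156 154 154 156 157 158 160  28 104  28  25 147  19   0 163 157 160
  157 156 156 157 155]
 [156 158 154 154 155 156 154 162  31 118  32  25 148  10   0 162 155 157
  156 161 158 157 157]
 [155 156 156 154 158 156 153 160  32 120  33  33 147  16   0 161 152 158
  156 156 160 155 154]
 [152 160 154 156 158 159 157 163  32 147  84  50 146  25   0 158 159 157
  158 158 156 162 157]
 [156 157 151 157 152 156 159 168  37  26  56  83  55  19  96 181 155 160
  159 157 156 155 153]
 [156 153 156 159 154 159 160 181  67  46  49  37  37  39  75 255 115 159
  151 156 159 157 1
[... 856 characters left out ...]
 22  33  44  67  48]
 [ 16  19  16  22  32  23  28  87  68 106  86 105  36  94  54  92  23  26
   32  25  44  24  42]
 [ 34  34  39  27  29  36  19 153  77  96 127 131  37 149 105  98  32  23
   40  30 101  14 170]
 [ 43  45  13   0   6   5   6 132  86  91  98 161 134 106  84  89  15  28
   35  31   0 131 168]
 [233 237 242 247 249 217 222 209 213 200 178 146 157 178 161 145 153  89
   63  43  34 111 163]
 [147 130 139 147 151 152 158 150 164 146 152 155 157 153 194 206 218 228
  213 169 215  91 106]
 [202 110  27  33  49  46  64  73 110 100 119 135 141 110 109 196 131 134
  120 102 135  87  94]
 [161 112  48  22  25  25  22  23  10  16   6  62  95  27  12 198 146   7
   20  16  24  86  86]]
```

The gauge hangs over the journal: its bottom edge is at row 173–174 (predicted 174.5), columns 233–251 (predicted 231–251), with the rest of the texture being the jars behind. Now the final descent in steps, correcting on the measured pose.

```bash
python3 - <<'E'
from h import *
t=BC-.022*D; f0=np.array(state()["wrist_force"])
def rep(): 
    s=state(); q=np.array(s["ee_pos"][:2])-BC; print(s["time_s"],"z",s["ee_pos"][2],"y,n",q@D,q@N,np.array(s["wrist_force"])-f0,s["gripper_width"]); return s["ee_pos"][2]
h=bot.movel([*t,.146],vel=.04,guard=5); bot.pause(.2); z=rep(); print(h)
zc=.146+(.1412-z); h=bot.movel([*(t),zc],vel=.02,guard=5); bot.pause(.4); z=rep(); print(h,state()["ee_rot"][:,2])
im=cv2.cvtColor(read_camera("scene"),cv2.COLOR_RGB2BGR); cv2.imwrite("pics/final.png",im); b=cv2.cvtColor(im,cv2.COLOR_BGR2GRAY)
f=z-.049; print("pred face edge",[proj("scene",[*(t+y*D-.012*N),f]) for y in(-.03,.03)], "journal top front",proj("scene",[*(t-.006*N),.085]),proj("scene",[*t,.087]))
print("cols",list(range(228,256,2)))
for r in range(166,194): print(r,b[r,228:256:2])
E
```

```text
36.975 z 0.14633715627235247 y,n -0.022154900695678662 0.0002099609388801967 [0.1665 0.5793 0.7861] 0.023680128681620782
False
37.7833 z 0.14094509564781152 y,n -0.02204492685297497 2.7912443144873417e-05 [ 0.3589 -0.831  -0.4862] 0.023673447118992035
False [ 0.0001  0.     -1.    ]
pred face edge [array([250.5199, 181.9477]), array([231.5922, 180.9793])] journal top front [241.3775 182.4337] [241.6393 180.9451]
cols [228, 230, 232, 234, 236, 238, 240, 242, 244, 246, 248, 250, 252, 254]
166 [155 157 134 160 141 101 114 127 140 166 139 157 161 156]
167 [157 157 120 160  80  92 104  75  86 161 112 159 162 159]
168 [157 158 154 162  84 108 105 106 110 148 130 159 157 157]
169 [156 158 150 159  83 106 108 110 108 117 161 161 157 154]
170 [157 157 155 158  80  87  78  78  94 120 165 165 157 158]
171 [160 157 161 155 124 123 116 114  99 138 159 159 165 164]
172 [159 159 154 156 160 165 163 167 142 155 157 164 122 129]
173 [165 164 157 156 156 157 155 159 158 158 160 165  14   9]
174 [125 126 152 156 157 154 157 157 156 155 157 166  31  30]
175 [  3  15 133 153 160 156 153 157 156 156 154 1
[... 427 characters left out ...]
6 112  72  90  86]
183 [196 205 166 167 162 166 152 159 143 189 147 134 202 207]
184 [153 158 154 159 154 156 152 157 145 162 163 162 222 236]
185 [111 125 123 127 146 142 145 149 133 154 152 156 163 169]
186 [ 47  67  66  77 102 106 139 142 126 114 119 160 117 137]
187 [ 24  22  22  25   3  30 113 126 123  45  90 235  75 100]
188 [ 34  15  31  22  21  16  66  91  94  29  81 231  53  16]
189 [ 27  30  23  15  15  22  15  23  27  32  66 174  76  23]
190 [  3  14  16  12  13  21  31  25  22  30  73 191  94  19]
191 [129 133  86  86  45  46  20   4  10   9  54 184  54  30]
192 [219 219 198 203 184 182 180 177 203 134  86 171  42  49]
193 [247 241 245 245 245 245 246 245 254 221 123 173  30 191]
```

The face edge images at row 181–182, as predicted (181–182). The journal's columns 239–245 sit centred under the gauge (231–251). There's no contact force, and the pose is upright and centred to under 1 mm by the arm's readings.

```bash
python3 -c "
from h import *
s=state();print(s['time_s'],s['ee_pos'],abs(np.array(s['qd'])).max());print(bot.job_done())"
```

```text
37.8333 [ 0.6155 -0.0672  0.1409] 0.0025618354225471506
the job is handed in; nothing more can be done
None
```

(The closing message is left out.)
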